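# Tighten the flange clamp nut to the first click

## Robot

A 6-joint arm with a two-finger parallel gripper is mounted at the origin on a cart in front of the work surface, level with it; the furniture and walls round the work are solid. World frame = base frame: x ahead of the robot, y to its left, z up, the work surface at z = 0. Lengths are in m, angles in rad, forces in N, time in s.
With the tool pointing down it reaches from about 0.25 to 0.775 m from the base axis. Payload 8.9 kg.
Tool frame: the origin (TCP) lies midway between the tips of the shut fingers; the grasp point (between the pads) lies 19 mm behind it; z points along the fingers, x is the direction in which the jaws open and shut, and the axes are right-handed (so a half turn about z gives the same grasp; the last joint's range is limited). The gripper opens to 85 mm and grips with 20 to 120 N. Pads are 22 mm wide; open, the fingers measure 114 mm over their backs; the gripper's body (76 mm by 85 mm) begins 54 mm behind the grasp point. The pads swing forward as they close: fully open they stand 13 mm farther back than shut.
Start: joints at [1.183, 0.291, -0.153, 1.127, 0, 1.431], TCP at [0.129, 0.509, 0.231] pointing down, gripper open.
Joint ranges: [-2.52, 2.52], [-0.91, 1.74], [-1.3, 1.37], [-1.96, 2.02], [-1.52, 1.47], [-3.14, 3.14]. Speed limits (rad/s): [2.22, 2.22, 2.79, 3.14, 3.14, 3.14].

## Interface

Orientations are given as a 3x3 rotation matrix whose columns are the frame's x, y, z axes.
In Python, from workcell import manip gives the robot as it stands. The module is installed in compiled form; this text tells all that it offers.
- The arm moves only by the shell command python3 -m crank 'ROWS' [FORCE]. ROWS is JSON, a list of rows, each a list of 7 numbers: the closure, from -1 (fully open) to 1 (shut), then the shift along the tool's x, y, z in cm, then the turn, a rotation vector about the tool's x, y, z in rad. In form: [[grip, tx, ty, tz, rx, ry, rz], ...]. A call has 1 to 20 rows; each row is the pose to reach, as a shift and turn from the pose commanded when the call began, along the tool's axes at that moment; what a row does not reach only later rows make up. A row lasts 1/12 s, in which the tool goes at most 41.7 mm and 7.16 degrees, less where a joint would pass 70% of its speed; a pose out of reach is approached as far as the arm can. A call with a gripper value outside its range is refused whole. The fingers move at their own pace and stop on an object; FORCE is the grip in N (left out, the last holds). Time passes only in rows, so rows that repeat a pose let the fingers close. It gives the time, the measured TCP pose, the force and the opening at its end, in the units of the state.
- manip.sense(): the state, without advancing time (a new reading comes with each control period).
- manip.get_image(name): name is "scene" or "top"; returns a dict with "img" (420x560x3 uint8, blue, green, red), "mtx" (3x3 intrinsics, pixels), "dist" ([k1, k2, p1, p2, k3] as OpenCV has them; the pictures are not rectified), "pose" (4x4, takes a point from camera to world coordinates). Camera axes: x right, y up, looking along -z (the intrinsics and any distortion apply to the point x, -y, -z); pixel columns grow to the right and rows downward; lengths in m; the calibration is good to about 2 mm. A picture is of the moment at which its call begins. There is no depth.
- manip.sign_off(): hands the job in, once; it reports no verdict.
Trained networks look in a picture, given as the dict that the camera call returned (one of the last four; its "shot" number tells which), for a name from the list of things; names that differ only in an ending like _2 or _b are one class to them, and where a whole thing is asked for, a point or a joint stands for the part that bears it (a point fixed in the world has none). Each returns a list of dicts, best first, with "conf" (0 to 1); they miss things now and then, are a little off and sometimes report something else, mostly with a low value. They report only what shows in the picture. A call takes as long as a camera call.
- manip.boxes_of(picture, thing): "xy" ([column, row] in pixels, amid what is visible of it).
- manip.masks_of(picture, thing): "mask" (420x560 bool, what is visible of it) and "xy" ([column, row] in pixels, amid what is visible of it).
The state is a dict: "t": time; "joints": joint angles; "qd": joint speeds; "tau": joint torques, N m; "position": TCP position; "tcp_rot": TCP orientation; "contact_force": force on the tool from outside, world axes, zero at the start; "wrist_torque": the same for the moment, N m; "gripper_width": finger opening in m.
Only numpy, scipy, OpenCV 4.12 (cv2) and the standard library are available. Lean on these libraries where they do the work, as an engineer would, in place of code of your own. Each camera call takes 0.05 s, during which the arm holds its last target.

## Task

Tighten the brass nut that clamps the flange in the jig with the preset click wrench: set the wrench upright and all the way down over the nut, and let go of it. Then take it again by its handle and turn it clockwise (seen from above) until the nut is home and the clutch clicks, and stop at that click: do not force it on. Leave the clicked wrench sitting on the nut, let go of it, and do not disturb the tin, the tape measure and the reel near by.

Things in the scene. Friction and masses are not known exactly. Their poses are not given: they have to be found in the camera images.
- wrench: Loose preset click wrench, 0.74 kg, standing on its head, socket down. Origin: head axis, underside; z up, x along the unclicked handle. Square steel skirt 44 mm wide, its square socket 33 mm wide, 24 mm deep, sides square to x and y. Centre of mass 12 mm out toward the handle. On top a black line marks the rest, a red line the clicked position of the handle's black line.
- shank (a point): Point on the wrench head's axis, 56 mm above its underside, at which to hold the head: a plain round steel shank 43 mm in diameter, from 38 to 70 mm (top) above the underside. Below it, at 26 to 38 mm, is the handle's aluminium collar, 52 mm in diameter: keep the fingertips above it. Any yaw will do. Axes as the wrench's.
- grip (a point): Middle of the wrench's black rubber grip: round, 24 mm thick, between two thin red bands, 110 to 203 mm from the head's axis. The point is on the grip's axis, 160 mm from the head's axis, 15 mm above the head's underside, and turns with the handle; x points outward along the handle. The bar between collar and grip is 12 mm thick.
- clutch (a joint): Angle (rad) of the handle's collar on the head, clockwise from above: -0.01 at rest, 0.21 clicked. With the head held it stays there until the torque reaches about 1.1 N m (7 N at the grip); then it breaks away: the torque falls, to zero at 0.10, and the collar snaps on to its stop at 0.21 and stays there: the click. Let go short of 0.10 it springs back.
- flex (a joint): Bending (rad) of the springy bar, as the angle of the grip about the head's axis relative to the collar, clockwise from above: 0 unloaded, 0.05 per N m of turning torque (1 N m is 6 N at the grip). Just before the click it is about 0.055, after it near 0; pushed on against the clicked stop it rises again, and above 0.12 the nut is over-tightened.
- nut_top (a point): Top centre of the brass square nut: 30 mm across flats, 20 mm high with its 4 mm top chamfer, foot on a dark washer. Turns with the nut; x is square to a flat, so the wrench fits with its x at this yaw plus any multiple of 90 deg (6 deg and 1.5 mm play each way). Fully down, the wrench's origin is 20 mm below this point.
- nut_mark (a point): Point on one flat of the nut (the one with the red tick), 15 mm from its axis and 10 mm above its foot. The nut turns clockwise easily (0.2 N m) by an amount that differs from run to run, 0.15 to 0.7 rad, and cannot be seen, until it is home and stands fast.
- jig: Clamping jig fixed to the bench: blue plate 170 x 170 x 12 mm, on it a grey flange 150 mm in diameter (top at 58 mm) and a dark washer 74 mm in diameter (top at 64 mm) under the nut. Origin: centre of the plate's underside; z up. The handle has free room to swing on the right (-y) side of the jig.
- flux_tin: Bystander: blue round tin, 77 mm in diameter, 39 mm high, loose; origin at the centre of its underside.
- tape_measure: Bystander: yellow pocket tape measure, 68 x 72 x 34 mm, loose; origin at the centre of its underside.
- reel: Bystander: tan reel with red ends, 61 mm in diameter, 56 mm high, standing, loose; origin at the centre of its underside.

How it is judged:
On the way, in this order (a step that is already met when the one before it is completed fails the run):
1. the wrench sits all the way down over the nut, not yet clicked, and has been let go (horizontal distance between wrench and nut_top below 0.004 m and z of wrench in the frame of nut_top below -0.017 m and angle between wrench's own z axis and vertical below 0.08 rad and contact force between the fingers and wrench below 0.1 N and value of joint clutch below 0.05 rad), for 0.2 s.
2. with the wrench still seated on the nut the clutch clicks over (horizontal distance between wrench and nut_top below 0.004 m and z of wrench in the frame of nut_top below -0.017 m and angle between wrench's own z axis and vertical below 0.08 rad and value of joint clutch above 0.15 rad and distance of nut_mark from where it was at the start of the episode above 0.0015 m), for 0.05 s.
At the end, for the whole second after the job is handed in: The wrench is still all the way down on the nut (axis within 4 mm, within 3 mm of fully down, upright within 0.08 rad), at rest and let go, its clutch clicked over (clutch angle above 0.17 rad), the nut turned (its mark moved more than 1.5 mm) (horizontal distance between wrench and nut_top below 0.004 m and z of wrench in the frame of nut_top below -0.017 m and angle between wrench's own z axis and vertical below 0.08 rad and contact force between the fingers and wrench below 0.1 N and value of joint clutch above 0.17 rad and distance of nut_mark from where it was at the start of the episode above 0.0015 m and linear speed of wrench below 0.02 m/s); the robot touches nothing.
It fails at once if the handle is forced on, beyond the click, until its bar bends more than 0.12 rad: nut over-tightened (value of joint flex above 0.12 rad).
It fails at once if the wrench is tipped over (more than 0.5 rad) (angle between wrench's own z axis and vertical above 0.5 rad).
It fails at once if the tin is moved more than 30 mm (distance of flux_tin from where it was at the start of the episode above 0.03 m).
It fails at once if the tape measure is moved more than 30 mm (distance of tape_measure from where it was at the start of the episode above 0.03 m).
It fails at once if the reel is moved more than 30 mm (distance of reel from where it was at the start of the episode above 0.03 m).
It also fails if it takes over 64 s, if anything falls off the work surface, if the arm or the gripper's body presses on something with over 40 N, if the wrist force passes 120 N, or if a joint passes its speed limit or range.

## Working session

There is one attempt and no reset: what is moved stays moved. The work goes in short steps, Python scripts to look and compute and a shell command to move; the robot and the scene stay as the last step left them, time stands still between calls to the robot, and variables do not carry over. Pictures are saved under pics/ and viewed, and the job is handed in when it is done.

```bash
mkdir -p pics; ls
python3 - <<'E'
from workcell import manip
import cv2,json
s=manip.sense()
print({k:(v if not hasattr(v,'tolist') else v.tolist()) for k,v in s.items()})
for n in("scene","top"):
    p=manip.get_image(n); cv2.imwrite(f"pics/{n}0.png",p["img"]); print(n,p["mtx"],p["dist"],p["pose"])
    for th in["wrench","shank","grip","nut_top","nut_mark","jig","flux_tin","tape_measure","reel"]:
        r=manip.boxes_of(p,th); print(th,[(round(d["conf"],2),[round(float(v),1) for v in d["xy"]]) for d in r[:3]])
E
```

```text
pics
{'t': 0.0, 'joints': [1.1827118261313891, 0.2913024248680972, -0.15411170611794178, 1.1266724677164752, -2.2326871607934803e-05, 1.431511118063126], 'qd': [0.0016888950418546041, -0.0008040347498745841, -0.0011243270050293932, -0.0014234358865033762, 0.0010735072132310197, 0.0010007590061831323], 'tau': [0.001731288321025204, -53.7141752243042, 33.13701868057251, 0.015963456826284528, -4.2406021520946524e-05, 2.889557435992174e-05], 'position': [0.12911103607340196, 0.5084417959541001, 0.23072624165165415], 'tcp_rot': [[0.24624008680609222, 0.9692087499639003, -0.0004675929234038484], [0.9692080163758905, -0.24624048070269336, -0.0012027701434942555], [-0.0012808756535020983, -0.00015702458522180802, -0.9999991673500733]], 'contact_force': [0.48723219871405, -0.1677935528568548, -0.6054537470632916], 'wrist_torque': [0.02779893569582009, -0.034388804140401096, 0.022071960300831084], 'gripper_width': 0.08565310290043482}
scene [[518.695062     0.         278.46907337]
 [  0.         518.695062   215.45777119]
 [  0.           0.           1.        ]] [0.02460825 0.         0.   
[... 602 characters left out ...]
     0.           1.        ]] [-0.01689189  0.          0.          0.          0.        ] [[ 2.07927570e-03  9.87406094e-01 -1.58192548e-01  3.84330101e-01]
 [-9.99933095e-01  2.52872231e-04 -1.15646978e-02 -7.98233822e-02]
 [-1.13790506e-02  1.58206010e-01  9.87340557e-01  1.03214953e+00]
 [ 0.00000000e+00  0.00000000e+00  0.00000000e+00  1.00000000e+00]]
wrench [(0.88, [328.3, 240.8])]
shank [(0.97, [328.3, 238.7])]
grip [(0.57, [316.0, 277.2]), (0.55, [313.2, 280.7])]
nut_top [(0.72, [173.1, 192.2]), (0.26, [255.9, 154.3])]
nut_mark [(0.73, [174.5, 186.5])]
jig [(0.86, [176.1, 197.4])]
flux_tin [(0.64, [264.1, 306.0])]
tape_measure [(0.68, [346.7, 305.8])]
reel [(0.62, [252.3, 155.5])]
```

View pics/scene0.png

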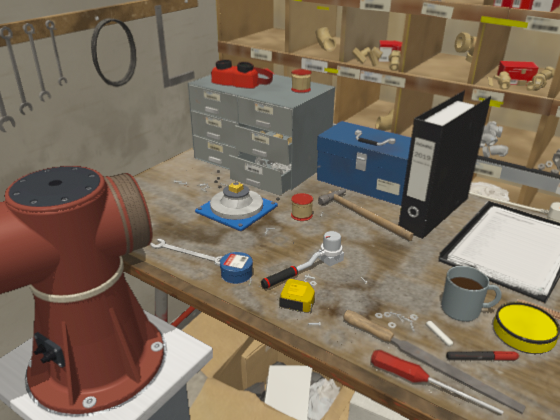

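View pics/top0.png

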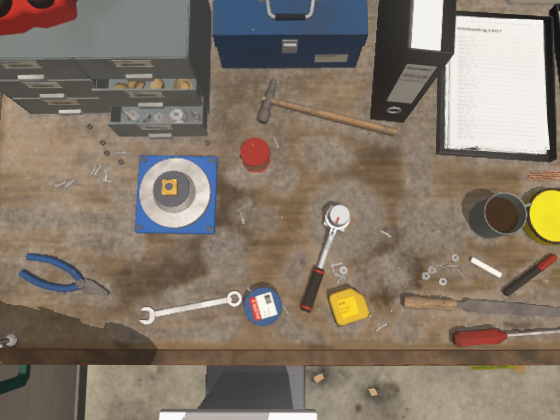

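```bash
cat > h.py <<'E'
import numpy as np, cv2
def ray(p,xy):
    u=cv2.undistortPoints(np.array([[xy]],float),p["mtx"],np.array(p["dist"]))[0,0]
    P=np.array(p["pose"]); d=P[:3,:3]@np.array([u[0],-u[1],-1.0]); return P[:3,3],d
def onz(p,xy,z):
    o,d=ray(p,xy); return o+d*(z-o[2])/d[2]
def proj(p,X):
    P=np.array(p["pose"]); X=np.atleast_2d(X); c=(X-P[:3,3])@P[:3,:3]; c=c*[1,-1,-1]
    return cv2.projectPoints(c,np.zeros(3),np.zeros(3),p["mtx"],np.array(p["dist"]))[0][:,0]
def crop(p,name,x0,y0,w,h,k): cv2.imwrite(name,cv2.resize(p["img"][y0:y0+h,x0:x0+w],None,fx=k,fy=k,interpolation=cv2.INTER_CUBIC))
E
python3 - <<'E'
import cv2
a=cv2.imread("pics/top0.png"); 
cv2.imwrite("pics/top0n.png",cv2.resize(a[120:270,100:260],None,fx=4,fy=4,interpolation=cv2.INTER_CUBIC)[:600])
cv2.imwrite("pics/top0w.png",cv2.resize(a[180:330,240:400],None,fx=4,fy=4,interpolation=cv2.INTER_CUBIC)[:600])
a=cv2.imread("pics/scene0.png"); 
cv2.imwrite("pics/sc0n.png",cv2.resize(a[150:300,180:380],None,fx=4,fy=4,interpolation=cv2.INTER_CUBIC)[:600])
E
```

```text
(no output)
```

View pics/top0n.png

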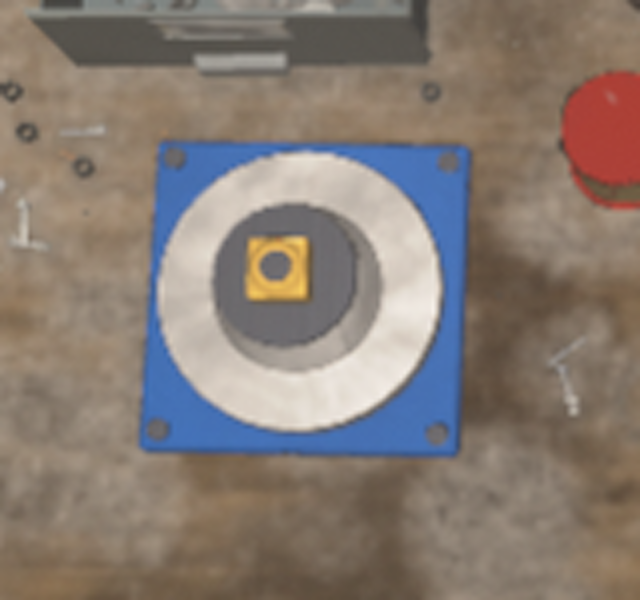

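View pics/top0w.png

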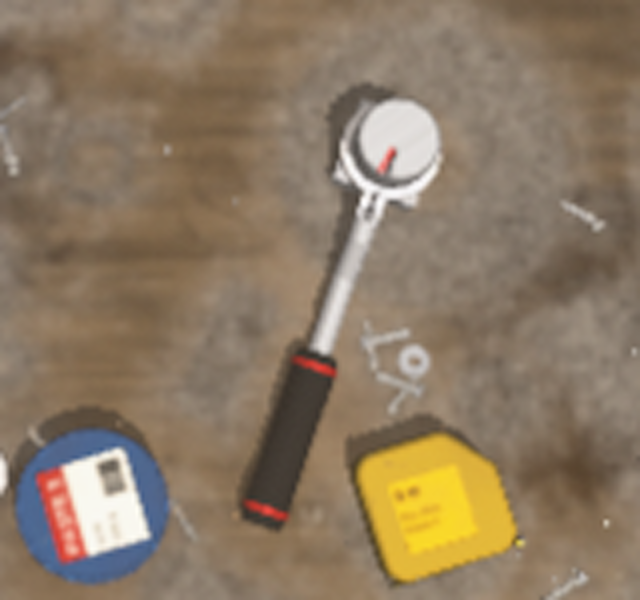

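View pics/sc0n.png

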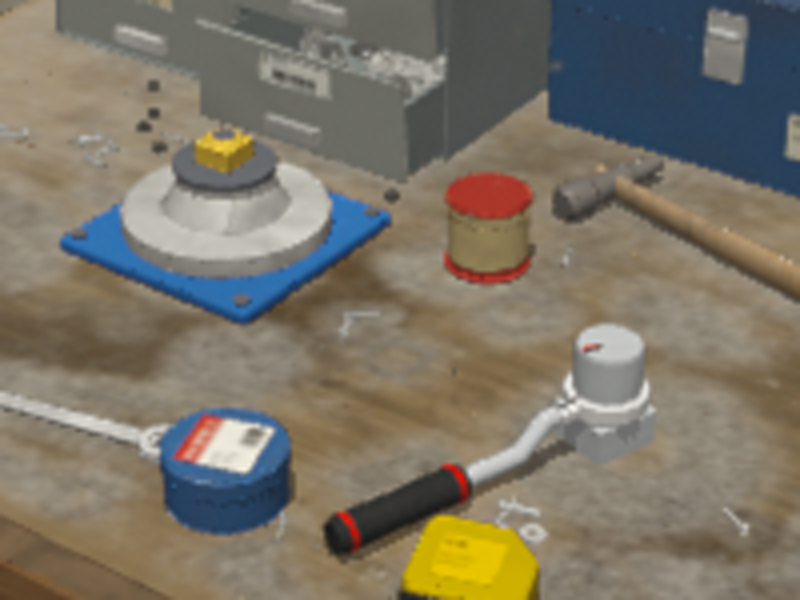

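```bash
cat > est.py <<'E'
from workcell import manip
from h import *
T=manip.get_image("top"); S=manip.get_image("scene")
def tri(a,b):
    (o1,d1),(o2,d2)=ray(T,a),ray(S,b)
    A=np.stack([d1,-d2],1); s=np.linalg.lstsq(A,o2-o1,rcond=None)[0]
    return (o1+d1*s[0]+o2+d2*s[1])/2, np.linalg.norm(o1+d1*s[0]-o2-d2*s[1])
for n,z in (("shank",.05),("grip",.015),("nut_top",.08),("jig",.03),("flux_tin",.039),("tape_measure",.034),("reel",.056)):
    for p,nm in((T,"top"),(S,"scene")):
        r=manip.masks_of(p,n)
        if r:
            m=r[0]["mask"].astype(np.uint8); rect=cv2.minAreaRect(cv2.findNonZero(m))
            print(n,nm,round(r[0]["conf"],2),m.sum(),np.round(r[0]["xy"],1),"onz",np.round(onz(p,r[0]["xy"],z),4),"rect",np.round(rect[0],1),np.round(rect[1],1),round(rect[2],1))
            if n in("grip",) and nm=="top":
                ys,xs=np.nonzero(m); c=np.array([xs.mean(),ys.mean()]); 
                v=np.linalg.svd(np.c_[xs,ys]-c,full_matrices=False)[2][0]
                a,b=onz(p,c,z),onz(p,c+20*v,z); d=b-a; print("  grip c",a,"axis yaw",np.degrees(np.arctan2(d[1],d[0])))
# manual edges, shank top disc in top crop: centre (398,138)/4+(240,180); radius ~41/4
print("shank top manual",onz(T,(240+399/4,180+138/4),.070))
g=onz(T,(240+288/4,180+440/4),.015); print("grip manual",g)
print("band ends",onz(T,(240+314/4,180+366/4),.015+.0),onz(T,(240+266/4,180+512/4),.015))
# nut top corners in crop (100,120)/4
N=np.array([onz(T,(100+a/4,120+b/4),.084) for a,b in((247,239),(308,237),(309,297),(249,301))]); print("nut corners",np.round(N,4),N.mean(0))
E
python3 est.py
```

```text
shank top 0.88 1313 [327.2 243. ] onz [ 0.4867 -0.1798  0.05  ] rect [320.1 256. ] [ 24.3 112.8] 22.8
shank scene 0.67 506 [283.4 274.3] onz [ 0.3697 -0.1811  0.05  ] rect [291.3 270.2] [11.  67.5] 63.9
grip top 0.87 755 [315.9 280.6] onz [ 0.4125 -0.1589  0.015 ] rect [317.8 270.6] [12.2 83.5] 19.3
  grip c [ 0.41973716 -0.15847409  0.015     ] axis yaw 160.0800574868467
grip scene 0.81 495 [285.4 276.4] onz [ 0.4034 -0.1643  0.015 ] rect [291.7 270.4] [10.3 66.2] 63.4
nut_top top 0.73 236 [168.8 191.5] onz [0.5863 0.1369 0.08  ] rect [168.5 188. ] [16. 17.] 90.0
nut_top scene 0.67 121 [239.8 185.8] onz [0.597  0.1195 0.08  ] rect [235.  187.5] [ 9. 14.] 90.0
jig top 0.97 5838 [179.2 196.8] onz [0.5855 0.126  0.03  ] rect [176.1 194.5] [80.1 78.2] 2.0
jig scene 0.81 2078 [236.9 207.6] onz [0.5645 0.1061 0.03  ] rect [236.1 206.3] [72.9 44.4] 24.0
flux_tin top 0.86 1164 [264.1 306.5] onz [ 0.3603 -0.053   0.039 ] rect [262.5 306. ] [38. 37.] 90.0
flux_tin scene 0.9 874 [238.7 265.2] onz [ 0.3504 -0.07    0.039 ] rect [236.  267.5] [31. 32.] 90.0
tape_measure top 0.63 1157 [344.8 307.2] onz [ 0.3591 -0.2147  0.034 ] rect [347.3 305. ] [34.5 36. ] 71.6
tape_measure scene 0.84 959 [296.6 295. ] onz [ 0.3437 -0.2332  0.034 ] rect [297.5 294.4] [34.8 30.6] 13.2
reel top 0.59 796 [254.2 154.2] onz [ 0.6699 -0.0316  0.056 ] rect [254.5 154.5] [33. 29.] 90.0
reel scene 0.79 514 [305.  206.1] onz [ 0.6422 -0.0663  0.056 ] rect [301.5 206.5] [27. 21.] 90.0
shank top manual [ 0.54152337 -0.20361425  0.07      ]
grip manual [ 0.39332796 -0.15067231  0.015     ]
band ends [ 0.43116955 -0.16449161  0.015     ] [ 0.35690992 -0.13906217  0.015     ]
nut corners [[0.6093 0.1509 0.084 ]
 [0.6103 0.1205 0.084 ]
 [0.5798 0.119  0.084 ]
 [0.5778 0.1487 0.084 ]] [0.59433308 0.13477189 0.084     ]
```

```bash
cat > ov.py <<'E'
from workcell import manip
from h import *
import sys
def frame(x,y,z,yaw):
    c,s=np.cos(np.radians(yaw)),np.sin(np.radians(yaw)); R=np.array([[c,-s,0],[s,c,0],[0,0,1]])
    return lambda X: np.atleast_2d(X)@R.T+[x,y,z]
t=np.linspace(0,2*np.pi,40)
circ=lambda r,z:np.c_[r*np.cos(t),r*np.sin(t),0*t+z]
sq=lambda a,z:np.array([[a,a,z],[-a,a,z],[-a,-a,z],[a,-a,z],[a,a,z]])
def draw(img,p,F,pl,col,x0,y0,k):
    for c in pl:
        q=(proj(p,F(c))-[x0,y0]+.5)*k-.5
        cv2.polylines(img,[np.round(q*8).astype(int)],False,col,1,cv2.LINE_AA,3)
NUT=[sq(.011,0),sq(.015,-.004),sq(.015,-.020),circ(.037,-.020)]
WR=[circ(.0215,.070),circ(.026,.038),sq(.022,0),np.array([[.110,.012,.015],[.203,.012,.015],[.203,-.012,.015],[.110,-.012,.015],[.110,.012,.015]]),np.array([[0,0,.07],[.0215,0,.07]])]
def show(nut,wr,tag,boxes,k=4):
    for nm,(x0,y0,w,h) in boxes.items():
        p=manip.get_image(nm.split("-")[0])
        im=cv2.resize(p["img"][y0:y0+h,x0:x0+w],None,fx=k,fy=k,interpolation=cv2.INTER_CUBIC)
        if nut: draw(im,p,frame(*nut),NUT,(0,255,0),x0,y0,k)
        if wr: draw(im,p,frame(*wr),WR,(255,0,255),x0,y0,k)
        cv2.imwrite(f"pics/{tag}_{nm}.png",im)
E
python3 - <<'E'
from ov import *
show((.5943,.1348,.084,3.1),(.5415,-.2036,0,160.4),"o1",{"top-n":(130,150,80,75),"scene-n":(200,160,80,75),"top-w":(290,190,80,75),"top-g":(290,240,80,75),"scene-w":(255,225,100,75)},6)
import cv2,numpy as np
I=lambda n:cv2.imread(f"pics/o1_{n}.png")
cv2.imwrite("pics/o1a.png",np.hstack([I("top-n")[:,:400],I("scene-n")[:,:400]]))
E
```

```text
(no output)
```

View pics/o1a.png

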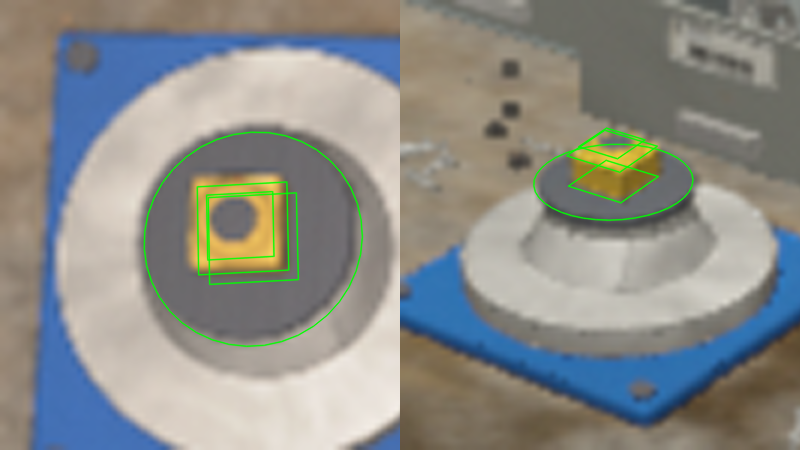

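View pics/o1_top-w.png

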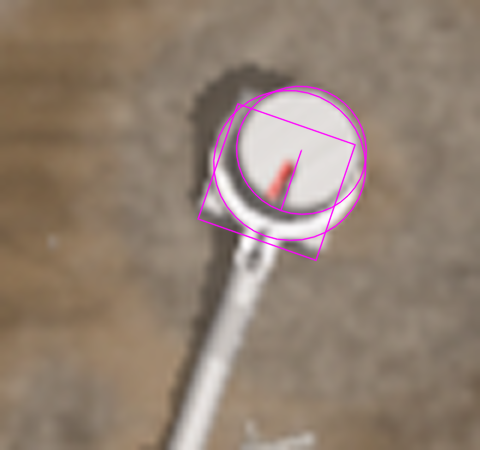

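View pics/o1_top-g.png

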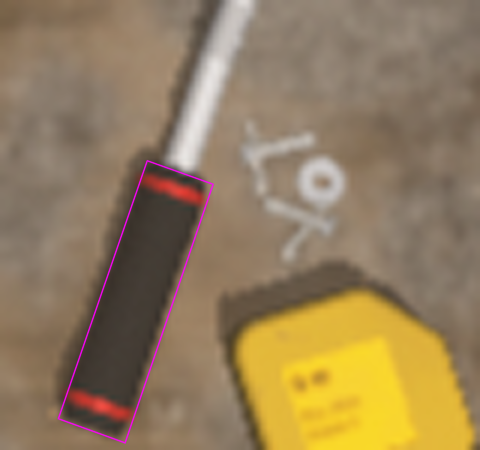

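View pics/o1_scene-w.png

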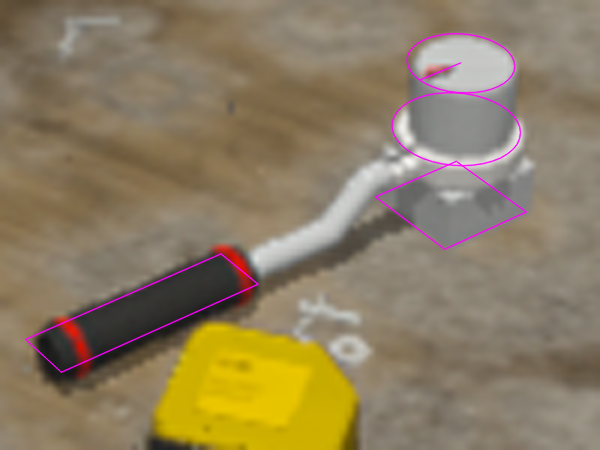

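```bash
cat > fitn.py <<'E'
from ov import *
from scipy.optimize import minimize
V=np.vstack([sq(.011,0),sq(.015,-.004),sq(.015,-.020)])
def soft(p,x0,y0,w,h):
    im=p["img"][y0:y0+h,x0:x0+w].astype(float)
    s=(im[...,2]-im[...,0])  # r-b
    return np.clip(s/90,0,1)
def render(p,F,x0,y0,w,h,k=8):
    q=(proj(p,F(V))-[x0,y0]+.5)*k-.5
    hull=cv2.convexHull(np.round(q*16).astype(np.int32))
    m=np.zeros((h*k,w*k),np.uint8); cv2.fillConvexPoly(m,hull,255,cv2.LINE_AA,4)
    m=cv2.resize(m,(w,h),interpolation=cv2.INTER_AREA)/255.
    return cv2.GaussianBlur(m,(0,0),.6)
B={"top":(155,175,30,28),"scene":(222,174,30,30)}
P={n:manip.get_image(n) for n in B}
def cost(v,names):
    F=frame(v[0],v[1],.084,v[2]); c=0
    for n in names: c+=((render(P[n],F,*B[n])-soft(P[n],*B[n]))**2).sum()
    return c
for names in(["top"],["scene"],["top","scene"]):
    best=None
    for yaw in(-6,-2,2,6,10):
      r=minimize(lambda u:cost([u[0]/1000,u[1]/1000,u[2]],names),[595,135,yaw],method="Nelder-Mead",options=dict(initial_simplex=[[595,135,yaw],[599,135,yaw],[595,139,yaw],[595,135,yaw+4]],xatol=.02,fatol=.001))
      if best is None or r.fun<best.fun:best=r
    print(names,best.x,best.fun)
b=best.x
show((b[0]/1000,b[1]/1000,.084,b[2]),None,"o2",{"top":(135,155,66,70),"scene":(205,155,66,70)},6)
import cv2
cv2.imwrite("pics/o2.png",np.hstack([cv2.imread("pics/o2_top.png"),cv2.imread("pics/o2_scene.png")]))
E
python3 fitn.py
```

```text
['top'] [5.97529929e+02 1.38203710e+02 1.48278830e-01] 43.30782560304593
['scene'] [596.60863126 135.20155175   2.08575355] 29.589054765255778
['top', 'scene'] [5.97560036e+02 1.37788987e+02 4.59672297e-01] 76.18082007138769
```

View pics/o2.png

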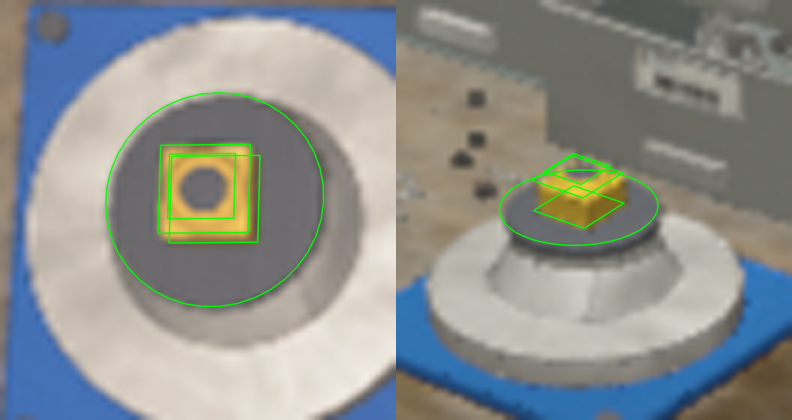

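```bash
python3 -m crank '[[-1,-58.85,57.5,0,0,0,0],[-1,-58.85,57.5,0,0,0,0],[-1,-58.85,57.5,0,0,0,0],[-1,-58.85,57.5,0,0,0,0],[-1,-58.85,57.5,0,0,0,0],[-1,-58.85,57.5,0,0,0,0],[-1,-58.85,57.5,0,0,0,0],[-1,-58.85,57.5,0,0,0,0],[-1,-58.85,57.5,0,0,0,0],[-1,-58.85,57.5,0,0,0,0],[-1,-58.85,57.5,0,0,0,0],[-1,-58.85,57.5,0,0,0,0],[-1,-58.85,57.5,0,0,0,0],[-1,-58.85,57.5,0,0,0,0],[-1,-58.85,57.5,0,0,0,0],[-1,-58.85,57.5,0,0,0,0],[-1,-58.85,57.5,0,0,0,0],[-1,-58.85,57.5,0,0,0,0],[-1,-58.85,57.5,0,0,0,0],[-1,-58.85,57.5,0,0,0,0]]' 80
```

```text
t: 3.92
position: [0.5428, -0.2063, 0.231]
tcp_rot: [[0.248, 0.969, 0.001], [0.969, -0.248, -0.001], [-0.001, 0.001, -1.0]]
contact_force: [0.1, 0.3, 0.4]
gripper_width: 0.0853
```

```bash
python3 -m crank '[[-1,0,0,5,0,0,0],[-1,0,0,10,0,0,0],[-1,0,0,12,0,0,0],[-1,0,0,12,0,0,0],[-1,0,0,12,0,0,0]]'
python3 - <<'E'
from ov import *
show(None,(.5415,-.2036,0,160.4),"o3",{"top":(270,180,120,100),"scene":(255,200,120,100)},6)
E
```

```text
t: 4.33
position: [0.5404, -0.2025, 0.1105]
tcp_rot: [[0.246, 0.969, -0.003], [0.969, -0.246, 0.002], [0.001, -0.004, -1.0]]
contact_force: [-0.1, -0.2, 0.5]
gripper_width: 0.0853
```

View pics/o3_scene.png

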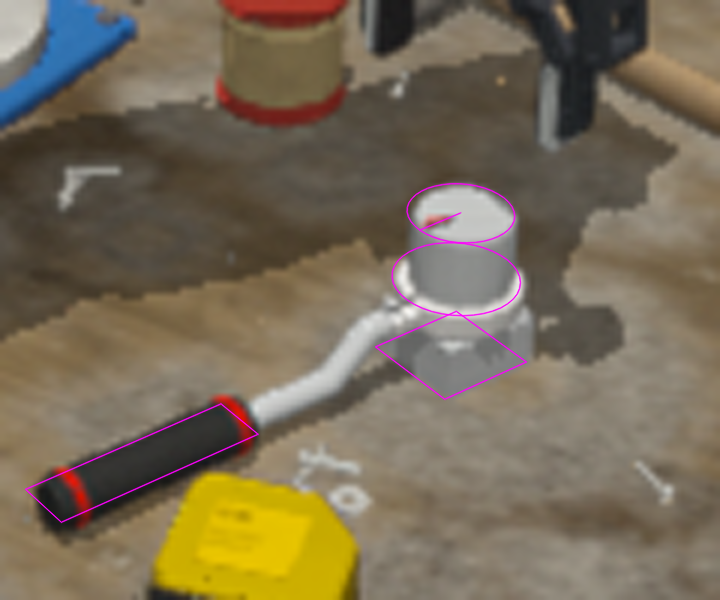

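View pics/o3_top.png

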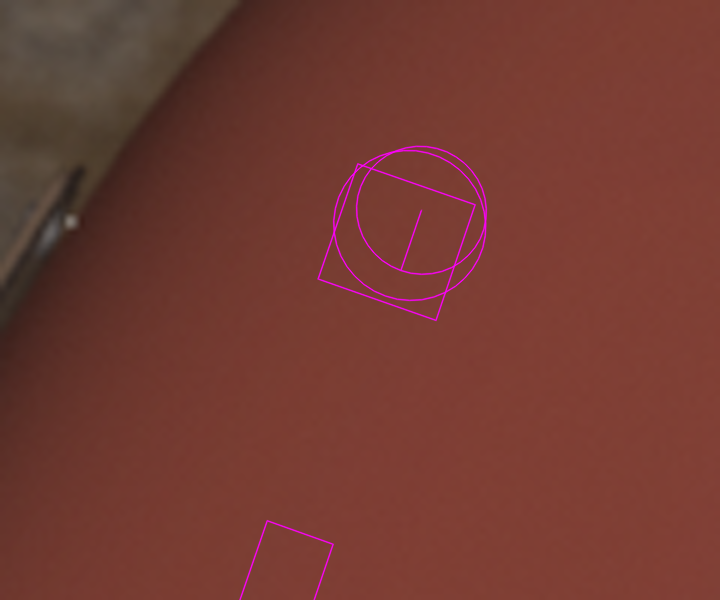

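```bash
python3 -m crank '[[-1,-0.1,0.1,3,0,0,0],[-1,-0.1,0.1,5,0,0,0],[-1,-0.1,0.1,7,0,0,0],[-1,-0.1,0.1,7.3,0,0,0],[-1,-0.1,0.1,7.3,0,0,0]]'
python3 - <<'E'
from ov import *
show(None,None,"o4",{"scene":(255,200,120,100)},6)
E
```

```text
t: 4.85
position: [0.5431, -0.2046, 0.0396]
tcp_rot: [[0.246, 0.969, 0.001], [0.969, -0.246, -0.001], [-0.0, 0.001, -1.0]]
contact_force: [-0.1, -0.3, 0.3]
gripper_width: 0.0854
```

View pics/o4_scene.png

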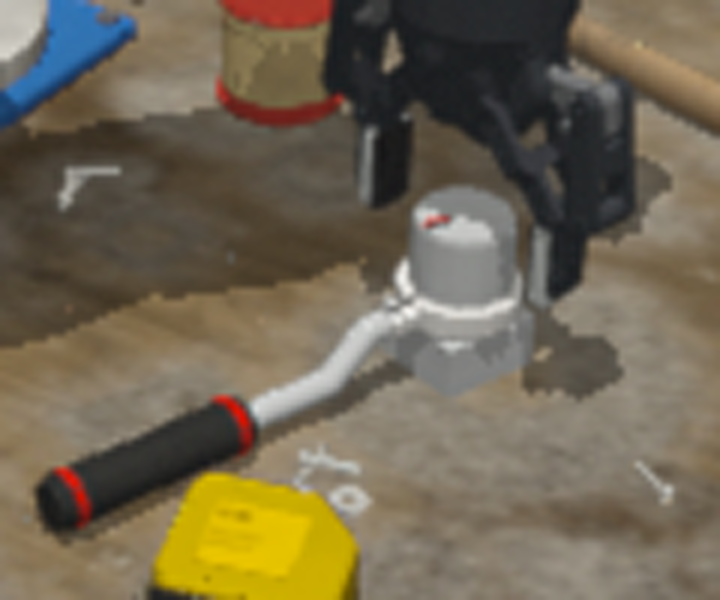

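```bash
python3 -m crank '[[-0.5,0,0,0,0,0,0],[-0.2,0,0,0,0,0,0],[0,0,0,0,0,0,0],[0.3,0,0,0,0,0,0],[1,0,0,0,0,0,0],[1,0,0,0,0,0,0],[1,0,0,0,0,0,0],[1,0,0,0,0,0,0]]' 80
python3 - <<'E'
from ov import *
show(None,(.5415,-.2036,0,160.4),"o5",{"scene":(255,200,120,100)},6)
print(manip.sense()["position"],manip.sense()["gripper_width"])
E
```

```text
t: 5.57
position: [0.5431, -0.2046, 0.0398]
tcp_rot: [[0.246, 0.969, 0.002], [0.969, -0.246, -0.001], [-0.0, 0.002, -1.0]]
contact_force: [-1.3, 1.8, 12.9]
gripper_width: 0.0409
[ 0.5430613  -0.20459511  0.03979664] 0.04105146992595819
```

View pics/o5_scene.png

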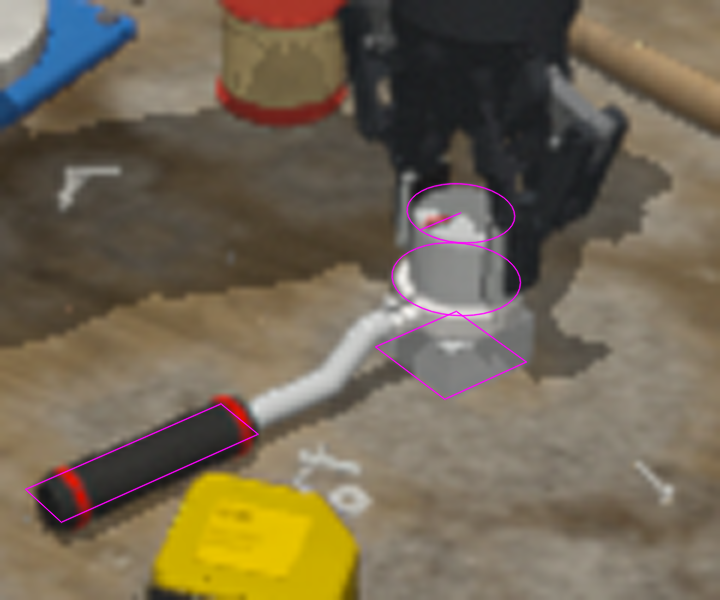

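```bash
python3 -m crank '[[1,0,0,-2,0,0,0],[1,0,0,-5,0,0,0],[1,0,0,-9,0,0,0],[1,0,0,-12,0,0,0],[1,0,0,-12,0,0,0],[1,0,0,-12,0,0,0]]'
python3 - <<'E'
from ov import *
show(None,(.5415,-.2036,.12,160.4),"o6",{"scene":(240,150,140,130),"top":(260,130,133,150)},4)
import cv2
a=cv2.imread("pics/o6_scene.png");b=cv2.imread("pics/o6_top.png");h=520
b=cv2.resize(b[:520],(260,260)); o=np.zeros((520,800,3),np.uint8);o[:,:560]=a[:520];o[:260,540:800]=b; cv2.imwrite("pics/o6.png",o)
E
```

```text
t: 6.12
position: [0.543, -0.2047, 0.1592]
tcp_rot: [[0.246, 0.969, 0.002], [0.969, -0.246, -0.001], [-0.001, 0.002, -1.0]]
contact_force: [-0.1, -0.2, -8.9]
gripper_width: 0.0407
```

View pics/o6.png

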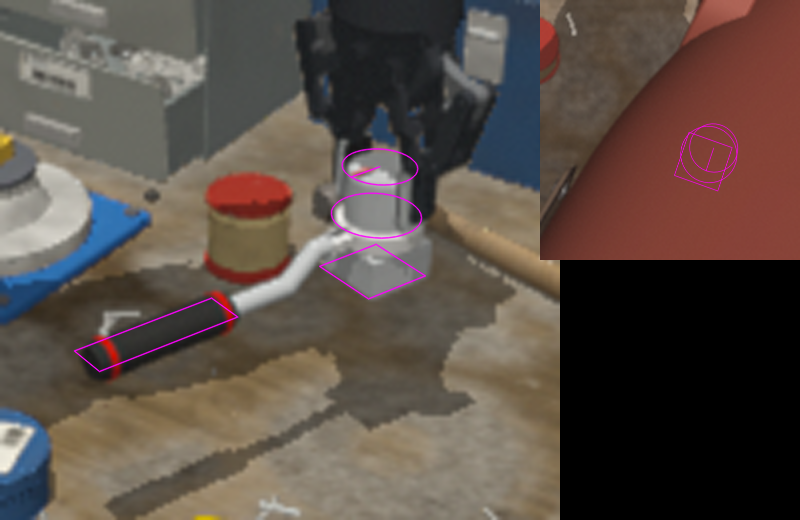

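```bash
python3 -m crank '[[1,2,-0.2,0,0,0,-0.12],[1,4,-0.4,0,0,0,-0.24],[1,6,-0.6,0,0,0,-0.36],[1,8,-0.8,0,0,0,-0.48],[1,10,-1,0,0,0,-0.6],[1,12,-1.2,0,0,0,-0.72],[1,14,-1.4,0,0,0,-0.84],[1,16,-1.6,0,0,0,-0.96],[1,18,-1.8,0,0,0,-1.08],[1,20.5,-2,0,0,0,-1.2],[1,23,-2.2,0,0,0,-1.32],[1,25.5,-2.4,0,0,0,-1.44],[1,28,-2.6,0,0,0,-1.56],[1,30,-2.8,0,0,0,-1.68],[1,32,-3,0,0,0,-1.8],[1,34,-3.2,0,0,0,-1.93],[1,34.6,-3.25,0,0,0,-1.93],[1,34.6,-3.25,0,0,0,-1.93],[1,34.6,-3.25,0,0,0,-1.93],[1,34.6,-3.25,0,0,0,-1.93]]'
python3 - <<'E'
from ov import *
s=manip.sense(); print(s["position"],s["tcp_rot"],s["contact_force"],s["joints"])
p=manip.get_image("top"); cv2.imwrite("pics/o7_top.png",p["img"])
p=manip.get_image("scene"); cv2.imwrite("pics/o7_scene.png",p["img"])
E
```

```text
t: 7.88
position: [0.5953, 0.138, 0.1571]
tcp_rot: [[-0.994, -0.108, -0.002], [-0.108, 0.994, -0.001], [0.002, -0.0, -1.0]]
contact_force: [0.5, -0.7, -7.2]
gripper_width: 0.0408
[0.59529967 0.13804358 0.15714946] [[-9.94156566e-01 -1.07926197e-01 -2.15836096e-03]
 [-1.07924925e-01  9.94158802e-01 -6.97688890e-04]
 [ 2.22105245e-03 -4.60671047e-04 -9.99997427e-01]] [ 0.46573736 -0.73205901 -7.23710178] [ 1.08528754e-01  5.01932531e-01 -3.08413294e-02  1.04024370e+00
 -4.59799421e-04 -1.57040339e+00]
```

View pics/o7_scene.png

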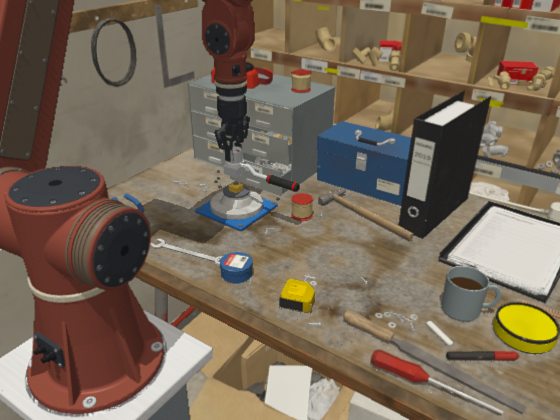

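View pics/o7_top.png

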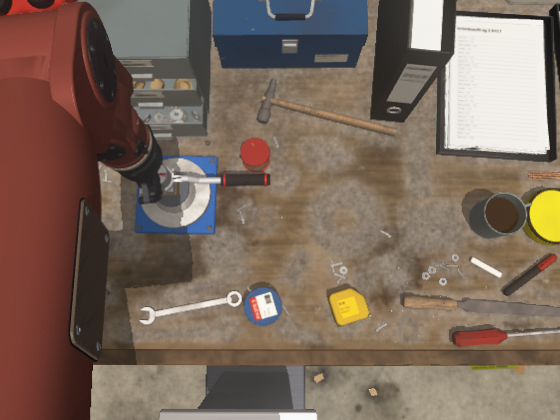

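Run:
```python
from ov import *
R=manip.sense(); print(R["position"])
x,y,z=R["position"]; wy=y-.0018
show((.597,.137,.084,1),(x+.0002,wy,z-.0398,270.9),"o8",{"top":(140,145,140,75),"scene":(205,130,100,100)},5)
```

```text
[0.59575719 0.13796314 0.15786217]
```

View pics/o8_top.png

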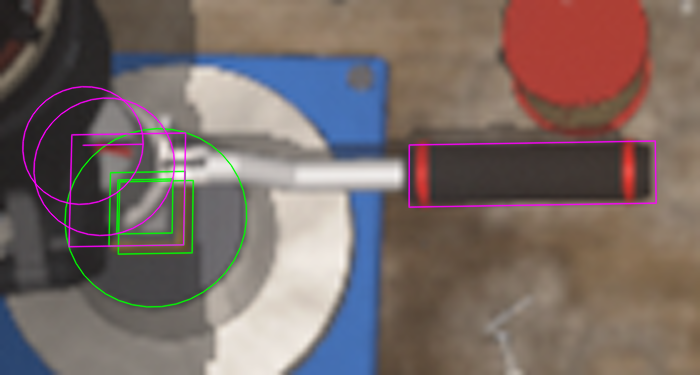

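View pics/o8_scene.png

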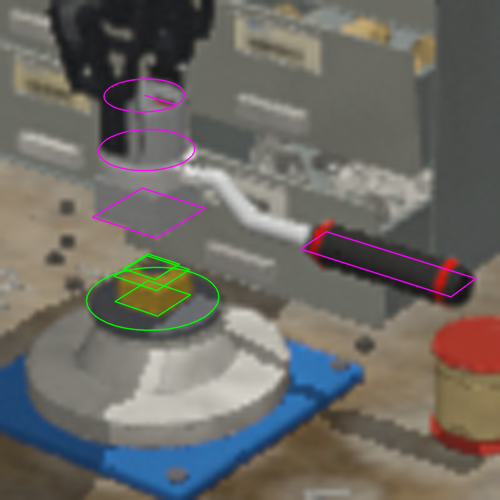

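```bash
python3 -m crank '[[1,-0.15,0.15,1,0,0,0],[1,-0.15,0.15,2,0,0,0],[1,-0.15,0.15,2.9,0,0,0],[1,-0.15,0.15,2.9,0,0,0],[1,-0.15,0.15,2.9,0,0,0],[1,-0.15,0.15,2.9,0,0,0]]'
python3 - <<'E'
from ov import *
R=manip.sense(); print(R["position"])
x,y,z=R["position"]; wy=y-.0018
show((.597,.137,.084,1),(x+.0002,wy,z-.0398,270.9),"o9",{"top":(140,145,140,75),"scene":(205,130,100,100)},5)
E
```

```text
t: 8.58
position: [0.5974, 0.1406, 0.1292]
tcp_rot: [[-0.994, -0.11, -0.0], [-0.11, 0.994, -0.0], [0.0, -0.0, -1.0]]
contact_force: [0.2, -0.5, -7.1]
gripper_width: 0.0407
[0.59737684 0.14064446 0.12921077]
```

View pics/o9_scene.png

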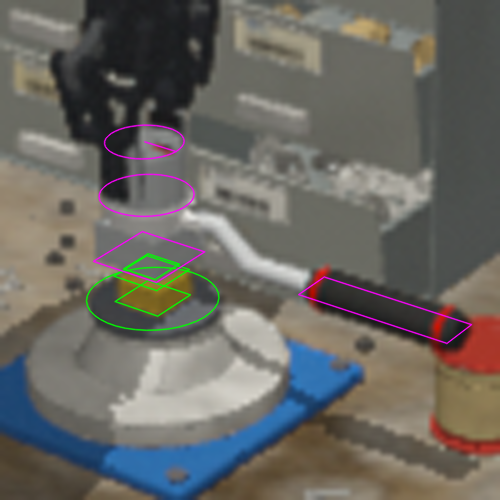

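```bash
python3 -m crank '[[1,0,-0.1,0.4,0,0,0],[1,0,-0.1,0.8,0,0,0],[1,0,-0.1,1.1,0,0,0],[1,0,-0.1,1.1,0,0,0],[1,0,-0.1,1.1,0,0,0]]'
```

```text
t: 9.1
position: [0.5972, 0.1393, 0.1182]
tcp_rot: [[-0.994, -0.11, -0.0], [-0.11, 0.994, -0.001], [0.0, -0.001, -1.0]]
contact_force: [-0.9, -2.2, -5.8]
gripper_width: 0.0407
```

```bash
python3 -m crank '[[1,0,0,0.3,0,0,0],[1,0,0,0.5,0,0,0],[1,0,0,0.5,0,0,0],[1,0,0,0.5,0,0,0]]'
```

```text
t: 9.43
position: [0.5972, 0.1393, 0.1126]
tcp_rot: [[-0.994, -0.11, -0.001], [-0.11, 0.994, -0.001], [0.001, -0.001, -1.0]]
contact_force: [-0.6, -3.1, -9.6]
gripper_width: 0.0406
```

```bash
python3 -m crank '[[1,0,-0.05,0.2,0,0,0],[1,0,-0.05,0.4,0,0,0],[1,0,-0.05,0.6,0,0,0],[1,0,-0.05,0.6,0,0,0],[1,0,-0.05,0.6,0,0,0]]'
```

```text
t: 9.85
position: [0.5973, 0.1391, 0.1068]
tcp_rot: [[-0.994, -0.11, -0.001], [-0.11, 0.994, -0.0], [0.001, -0.0, -1.0]]
contact_force: [-1.7, -2.2, -8.8]
gripper_width: 0.041
```

```bash
python3 -m crank '[[1,0,-0.05,0.15,0,0,0],[1,0,-0.05,0.25,0,0,0],[1,0,-0.05,0.35,0,0,0],[1,0,-0.05,0.35,0,0,0]]'
python3 - <<'E'
from ov import *
R=manip.sense(); print(R["position"],R["contact_force"])
x,y,z=R["position"]; wy=y-.0018
show((.597,.137,.084,1),(x+.0002,wy,.064,270.9),"o10",{"top":(140,145,140,75),"scene":(205,130,100,100)},5)
E
```

```text
t: 10.18
position: [0.5973, 0.1389, 0.1039]
tcp_rot: [[-0.994, -0.11, -0.0], [-0.11, 0.994, 0.0], [0.0, 0.0, -1.0]]
contact_force: [-5.6, -1.5, -3.0]
gripper_width: 0.0408
[0.59729573 0.13892692 0.10392995] [-5.57465489 -1.46686324 -2.95886222]
```

View pics/o10_scene.png

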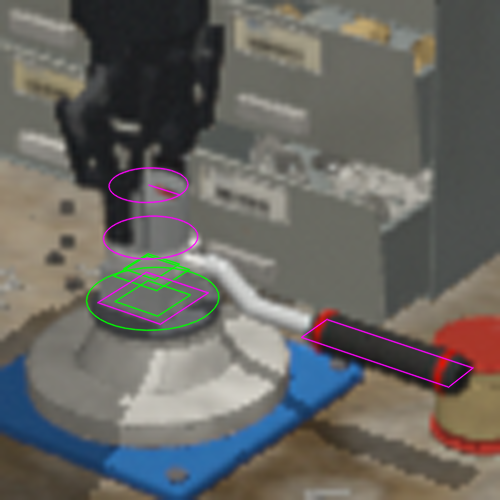

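View pics/o10_top.png

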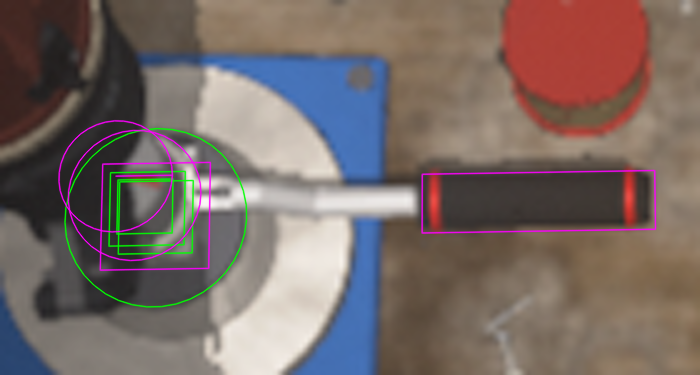

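```bash
python3 -m crank '[[1,0,0,0.1,0,0,0],[1,0,0,0.2,0,0,0],[1,0,0,0.2,0,0,0]]'
```

```text
t: 10.53
position: [0.5973, 0.1389, 0.1038]
tcp_rot: [[-0.994, -0.11, 0.001], [-0.11, 0.994, 0.0], [-0.001, 0.0, -1.0]]
contact_force: [-12.3, -2.0, 15.1]
gripper_width: 0.0408
```

```bash
python3 -m crank '[[0.3,0,0,-0.2,0,0,0],[-0.6,0,0,-0.2,0,0,0],[-1,0,0,-0.2,0,0,0],[-1,0,0,-0.2,0,0,0],[-1,0,0,-0.2,0,0,0],[-1,0,0,-0.2,0,0,0]]'; python3 -m crank '[[-1,0,0,-3,0,0,0],[-1,0,0,-7,0,0,0],[-1,0,0,-11,0,0,0],[-1,0,0,-12,0,0,0],[-1,0,0,-12,0,0,0]]'
python3 - <<'E'
from ov import *
R=manip.sense(); print(R["position"],R["contact_force"],R["gripper_width"])
show((.597,.137,.084,1),(.5973,.1372,.064,270.9),"o11",{"top":(140,145,140,75),"scene":(205,130,100,100)},5)
E
```

```text
t: 11.03
position: [0.5982, 0.1388, 0.1041]
tcp_rot: [[-0.994, -0.11, 0.001], [-0.11, 0.994, 0.0], [-0.001, 0.0, -1.0]]
contact_force: [-0.0, -0.8, -0.5]
gripper_width: 0.0854
t: 11.45
position: [0.6001, 0.139, 0.228]
tcp_rot: [[-0.994, -0.11, 0.007], [-0.11, 0.994, 0.001], [-0.007, 0.0, -1.0]]
contact_force: [0.6, -0.8, -0.3]
gripper_width: 0.0851
[0.60007225 0.13897225 0.22796922] [ 0.55225697 -0.82621015 -0.28150771] 0.08506559830519522
```

View pics/o11_scene.png

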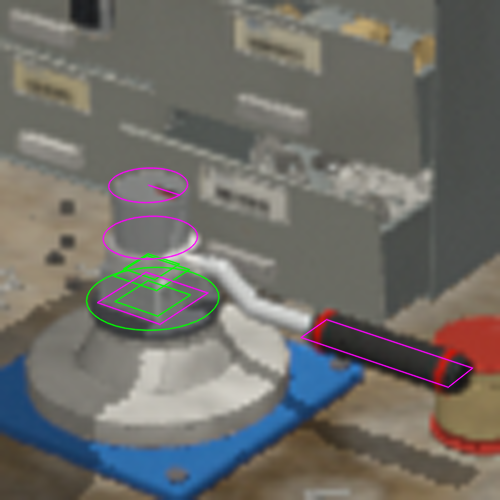

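View pics/o11_top.png

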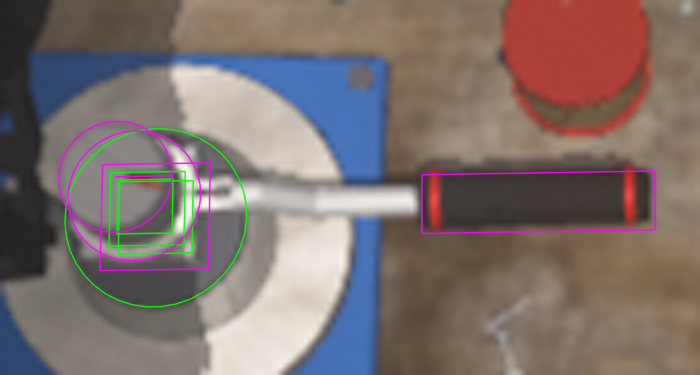

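Run:
```python
from ov import *
R=manip.sense(); print(R["position"],R["contact_force"])
show(None,(.5973,.1372,.064,270.9),"o12",{"top":(145,160,50,45),"scene":(220,155,50,45)},12)
show(None,None,"o13",{"top":(145,160,50,45)},8)
import cv2
cv2.imwrite("pics/o12.png",np.hstack([cv2.resize(cv2.imread(f"pics/{n}.png"),(400,360)) for n in("o12_top","o13_top")]))
```

```text
[0.59786347 0.13872084 0.22372494] [-0.02038272  0.73118534  0.64035085]
```

View pics/o12.png

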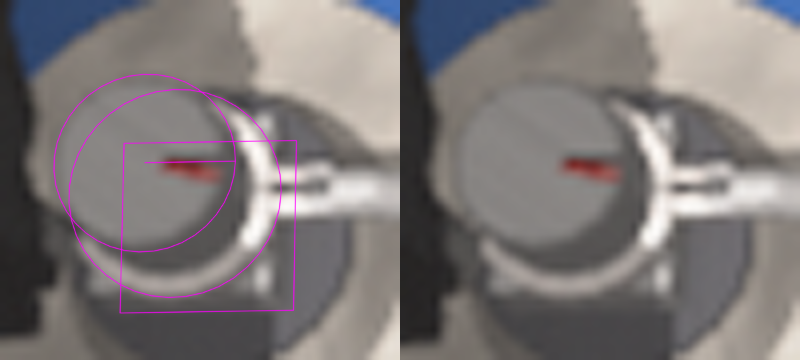

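View pics/o12_scene.png

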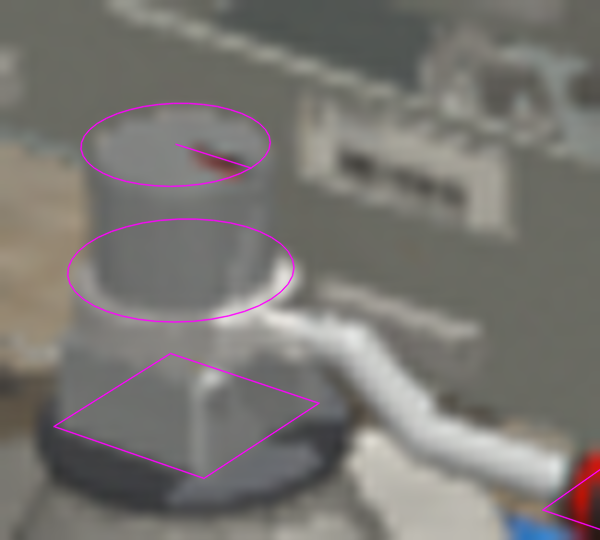

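Run:
```python
from ov import *
p=manip.get_image("top")
r=manip.masks_of(p,"grip")[0]; m=r["mask"]; print(r["conf"],r["xy"],m.sum())
a=onz(p,(140+431/5,145+200/5),.079); b=onz(p,(140+628/5,145+197/5),.079); print(a,b,(a+b)/2, np.degrees(np.arctan2(*(b-a)[[1,0]])), np.linalg.norm(b-a))
R=manip.sense(); t=np.array([.5985,-.0215,0])-R["position"]; print(R["position"],R["tcp_rot"].T@t if hasattr(R["tcp_rot"],"T") else np.array(R["tcp_rot"]).T@t)
```

```text
0.71 [240.2, 185.3] 715
[0.5996516  0.02262278 0.079     ] [ 0.600828   -0.05601566  0.079     ] [ 0.6002398  -0.01669644  0.079     ] -89.14294742458003 0.07864723884255045
[0.59696973 0.13861234 0.22244781] [ 0.01562188 -0.15931676  0.22247575]
```

```bash
python3 -m crank '[[-0.5,0.4,-4,0,0,0,0.03],[-0.2,0.8,-8,0,0,0,0.06],[-0.2,1.2,-12,2,0,0,0.094],[-0.2,1.45,-15.9,5,0,0,0.094],[-0.2,1.45,-15.9,9,0,0,0.094],[-0.2,1.45,-15.9,9.5,0,0,0.094],[-0.2,1.45,-15.9,9.5,0,0,0.094],[-0.2,1.45,-15.9,9.5,0,0,0.094]]' 20
python3 - <<'E'
from ov import *
R=manip.sense(); print(R["position"],R["contact_force"],R["joints"])
show(None,(.5975,.1385,.064,270.9),"o14",{"top":(140,145,140,75),"scene":(205,130,130,100)},5)
E
```

```text
t: 12.47
position: [0.6005, -0.0201, 0.129]
tcp_rot: [[-1.0, -0.017, -0.001], [-0.017, 1.0, 0.001], [0.001, 0.001, -1.0]]
contact_force: [0.3, 0.2, -0.0]
gripper_width: 0.0517
[ 0.60048288 -0.02014354  0.12900198] [ 0.26315007  0.23058948 -0.02795435] [-1.55344652e-01  5.04923683e-01 -1.04724994e-01  9.62425827e-01
  3.27474252e-04 -1.74305469e+00]
```

View pics/o14_scene.png

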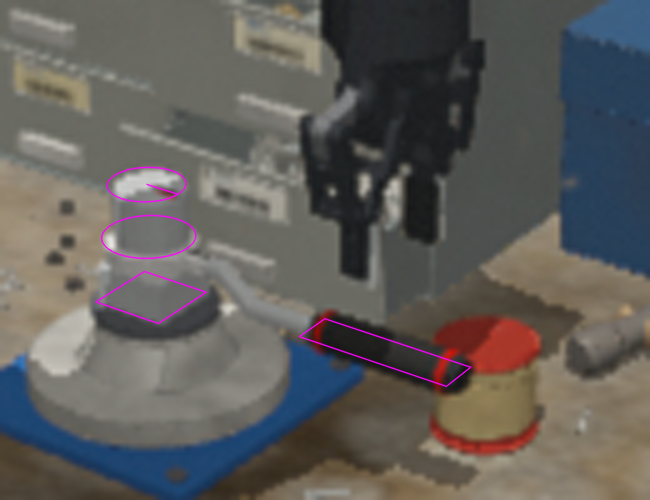

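View pics/o14_top.png

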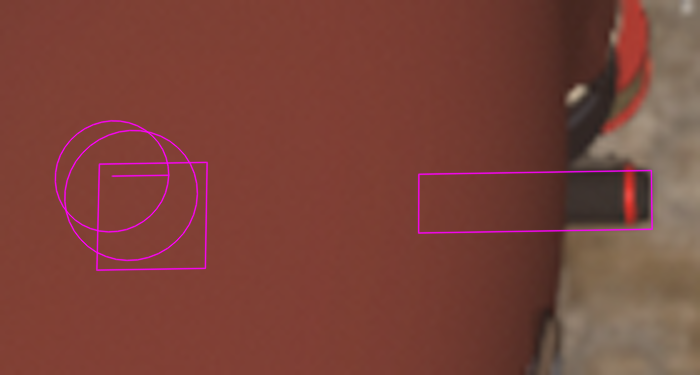

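```bash
python3 -m crank '[[-0.2,0,0,2,0,0,0],[-0.2,0,0,4,0,0,0],[-0.2,0,0,6,0,0,0],[-0.2,0,0,6.9,0,0,0],[-0.2,0,0,6.9,0,0,0],[-0.2,0,0,6.9,0,0,0]]'
python3 - <<'E'
from ov import *
R=manip.sense(); print(R["position"],R["contact_force"])
show(None,None,"o15",{"scene":(205,130,130,100)},5)
E
```

```text
t: 13.07
position: [0.6015, -0.0205, 0.061]
tcp_rot: [[-1.0, -0.017, 0.001], [-0.017, 1.0, -0.0], [-0.001, -0.0, -1.0]]
contact_force: [1.0, -0.1, 0.5]
gripper_width: 0.0515
[ 0.60145018 -0.02048681  0.06098681] [ 0.9643452 -0.1066596  0.4658441]
```

View pics/o15_scene.png

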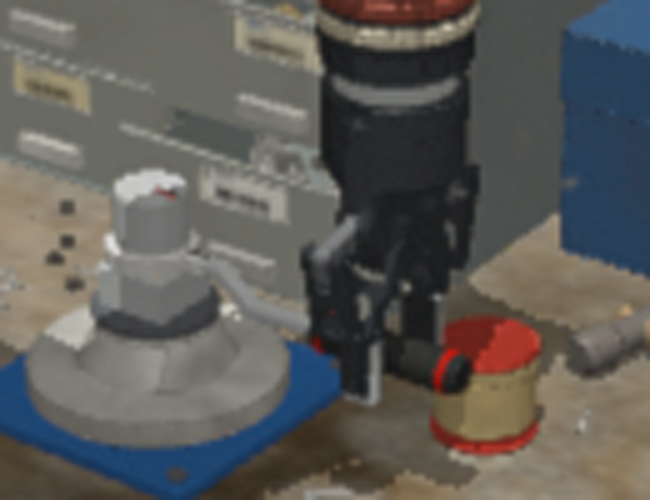

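```bash
python3 -m crank '[[0,0,0,0,0,0,0],[0.2,0,0,0,0,0,0],[0.36,0,0,0,0,0,0],[0.36,0,0,0,0,0,0],[0.36,0,0,0,0,0,0]]'
```

```text
t: 13.53
position: [0.6008, -0.021, 0.0601]
tcp_rot: [[-1.0, -0.016, 0.0], [-0.016, 1.0, -0.0], [-0.0, -0.0, -1.0]]
contact_force: [0.2, -0.3, 0.3]
gripper_width: 0.0274
```

```bash
python3 -m crank '[[0.36,0.32,0,0,0,0,0.02],[0.36,0.64,0,0,0,0,0.04],[0.36,0.96,0.03,0,0,0,0.06],[0.36,0.96,0.03,0,0,0,0.06],[0.36,0.96,0.03,0,0,0,0.06]]'
```

```text
t: 13.95
position: [0.5909, -0.0209, 0.0599]
tcp_rot: [[-0.999, 0.044, -0.0], [0.044, 0.999, -0.0], [-0.0, -0.0, -1.0]]
contact_force: [0.4, -0.6, 0.2]
gripper_width: 0.0273
```

```bash
python3 -m crank '[[0.36,0.32,0,0,0,0,0.02],[0.36,0.64,0.01,0,0,0,0.04],[0.36,0.96,0.03,0,0,0,0.06],[0.36,1.28,0.05,0,0,0,0.08],[0.36,1.28,0.05,0,0,0,0.08]]'; python3 -c "
from workcell import manip;s=manip.sense();print(s['contact_force'],s['wrist_torque'])"
```

```text
t: 14.37
position: [0.5778, -0.0198, 0.0599]
tcp_rot: [[-0.992, 0.125, -0.0], [0.125, 0.992, -0.0], [0.0, -0.0, -1.0]]
contact_force: [1.1, 0.2, 0.7]
gripper_width: 0.0272
[1.12742586 0.16701905 0.7068329 ] [-0.2546719  -0.30369096 -0.01470656]
```

```bash
python3 -m crank '[[0.36,0.32,0,0,0,0,0.02],[0.36,0.64,0.01,0,0,0,0.04],[0.36,0.96,0.03,0,0,0,0.06],[0.36,0.96,0.03,0,0,0,0.06],[0.36,0.96,0.03,0,0,0,0.06]]'
python3 - <<'E'
from ov import *
show(None,None,"o16",{"scene":(205,130,130,100)},5)
E
```

```text
t: 14.78
position: [0.5686, -0.0182, 0.0598]
tcp_rot: [[-0.983, 0.183, -0.0], [0.183, 0.983, -0.0], [0.0, -0.0, -1.0]]
contact_force: [1.2, -1.6, 0.3]
gripper_width: 0.0275
```

View pics/o16_scene.png

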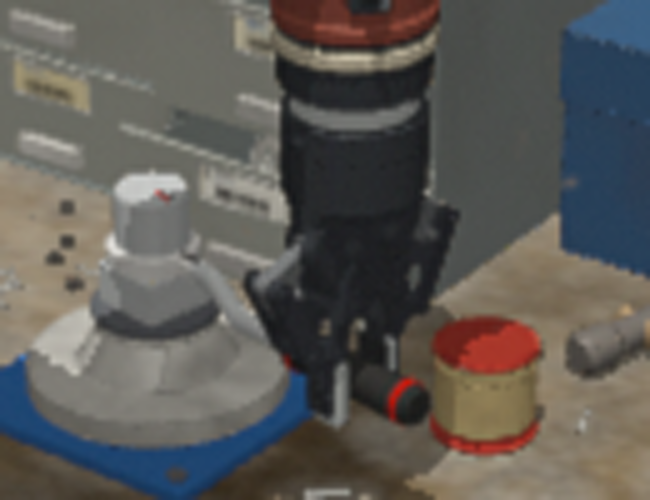

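```bash
python3 -m crank '[[0.36,0.32,0,0,0,0,0.02],[0.36,0.64,0.01,0,0,0,0.04],[0.36,0.96,0.03,0,0,0,0.06],[0.36,0.96,0.03,0,0,0,0.06],[0.36,0.96,0.03,0,0,0,0.06]]'
```

```text
t: 15.25
position: [0.5592, -0.0162, 0.0598]
tcp_rot: [[-0.97, 0.241, -0.0], [0.241, 0.97, -0.0], [0.0, -0.0, -1.0]]
contact_force: [1.3, -2.0, 0.3]
gripper_width: 0.0273
```

```bash
python3 -m crank '[[0.36,0.32,0,0,0,0,0.02],[0.36,0.64,0.01,0,0,0,0.04],[0.36,0.8,0.02,0,0,0,0.05],[0.36,0.8,0.02,0,0,0,0.05],[0.36,0.8,0.02,0,0,0,0.05]]'
```

```text
t: 15.67
position: [0.5516, -0.0141, 0.0598]
tcp_rot: [[-0.957, 0.289, -0.0], [0.289, 0.957, -0.0], [0.0, -0.0, -1.0]]
contact_force: [1.1, -0.7, -0.8]
gripper_width: 0.0277
```

```bash
python3 -m crank '[[0.36,0.32,0,0,0,0,0.02],[0.36,0.64,0.01,0,0,0,0.04],[0.36,0.8,0.02,0,0,0,0.05],[0.36,0.8,0.02,0,0,0,0.05],[0.36,0.8,0.02,0,0,0,0.05]]'
```

```text
t: 16.08
position: [0.544, -0.0116, 0.0598]
tcp_rot: [[-0.942, 0.337, -0.0], [0.337, 0.942, -0.0], [0.0, -0.0, -1.0]]
contact_force: [1.3, -1.4, -0.1]
gripper_width: 0.0272
```

```bash
python3 -m crank '[[0.36,0.32,0,0,0,0,0.02],[0.36,0.64,0.01,0,0,0,0.04],[0.36,0.8,0.02,0,0,0,0.05],[0.36,0.8,0.02,0,0,0,0.05],[0.36,0.8,0.02,0,0,0,0.05]]'
```

```text
t: 16.5
position: [0.5366, -0.0087, 0.0598]
tcp_rot: [[-0.924, 0.383, -0.0], [0.383, 0.924, -0.0], [0.0, -0.0, -1.0]]
contact_force: [0.8, -1.9, 0.3]
gripper_width: 0.0273
```

```bash
python3 -m crank '[[0.36,0.32,0,0,0,0,0.02],[0.36,0.64,0.01,0,0,0,0.04],[0.36,0.8,0.02,0,0,0,0.05],[0.36,0.8,0.02,0,0,0,0.05],[0.36,0.8,0.02,0,0,0,0.05]]'
```

```text
t: 16.92
position: [0.5297, -0.0056, 0.06]
tcp_rot: [[-0.903, 0.429, 0.001], [0.429, 0.903, -0.0], [-0.001, -0.0, -1.0]]
contact_force: [3.0, -2.7, 0.6]
gripper_width: 0.027
```

```bash
python3 -m crank '[[0.36,0.32,0,0,0,0,0.02],[0.36,0.64,0.01,0,0,0,0.04],[0.36,0.8,0.02,0,0,0,0.05],[0.36,0.8,0.02,0,0,0,0.05],[0.36,0.8,0.02,0,0,0,0.05]]'
```

```text
t: 17.33
position: [0.5232, -0.0022, 0.0602]
tcp_rot: [[-0.88, 0.475, 0.002], [0.475, 0.88, -0.001], [-0.002, 0.0, -1.0]]
contact_force: [5.1, -4.5, -0.0]
gripper_width: 0.0272
```

```bash
python3 -m crank '[[0.36,0.16,0,0,0,0,0.01],[0.36,0.32,0,0,0,0,0.02],[0.36,0.48,0.01,0,0,0,0.03],[0.36,0.48,0.01,0,0,0,0.03]]'
```

```text
t: 17.67
position: [0.5179, 0.0006, 0.06]
tcp_rot: [[-0.865, 0.501, 0.0], [0.501, 0.865, -0.0], [-0.0, 0.0, -1.0]]
contact_force: [0.7, -1.9, 1.2]
gripper_width: 0.0275
```

```bash
python3 -m crank '[[0.36,0.32,0,0,0,0,0.02],[0.36,0.64,0.01,0,0,0,0.04],[0.36,0.8,0.02,0,0,0,0.05],[0.36,0.8,0.02,0,0,0,0.05]]'
python3 - <<'E'
from ov import *
show(None,None,"o17",{"scene":(205,130,130,100)},5)
show(None,None,"o17b",{"scene":(220,155,50,45)},12)
E
```

```text
t: 18.0
position: [0.5102, 0.0052, 0.0595]
tcp_rot: [[-0.84, 0.543, -0.001], [0.543, 0.84, 0.0], [0.001, -0.0, -1.0]]
contact_force: [0.1, -0.2, -0.1]
gripper_width: 0.0271
```

View pics/o17_scene.png

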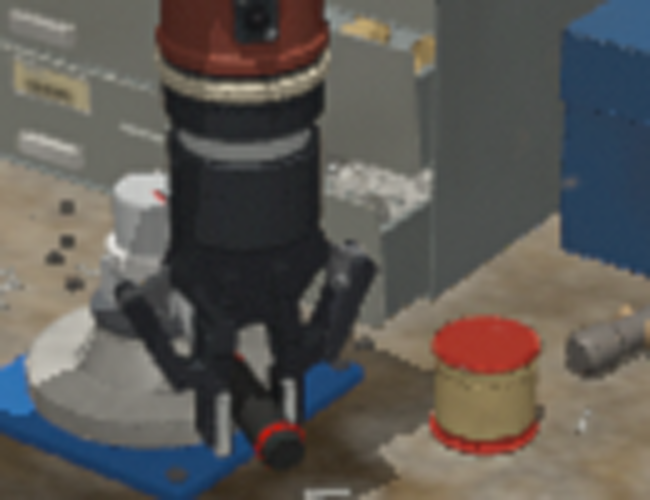

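View pics/o17b_scene.png

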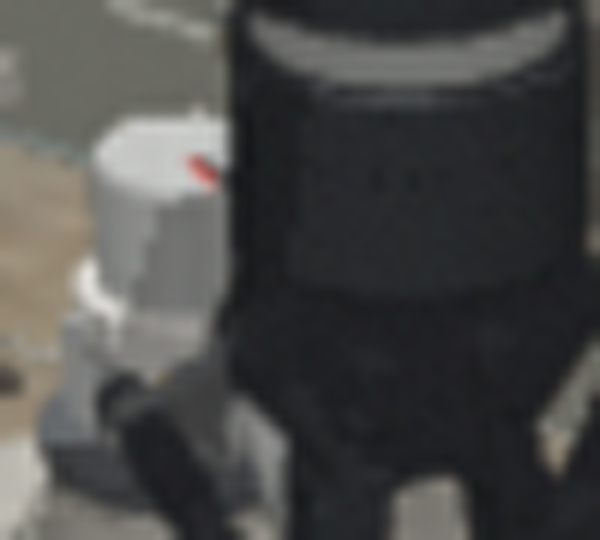

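```bash
python3 -m crank '[[0.36,0.32,0,0,0,0,0.02],[0.36,0.64,0.01,0,0,0,0.04],[0.36,0.64,0.01,0,0,0,0.04],[0.36,0.64,0.01,0,0,0,0.04]]'
```

```text
t: 18.43
position: [0.5057, 0.0084, 0.0598]
tcp_rot: [[-0.818, 0.576, -0.0], [0.576, 0.818, 0.0], [0.0, -0.0, -1.0]]
contact_force: [1.0, 0.1, -0.1]
gripper_width: 0.0276
```

```bash
python3 -m crank '[[0.36,0.16,0,0,0,0,0.01],[0.36,0.48,0.01,0,0,0,0.03],[0.36,0.48,0.01,0,0,0,0.03],[0.36,0.48,0.01,0,0,0,0.03]]'
```

```text
t: 18.77
position: [0.5022, 0.0111, 0.0599]
tcp_rot: [[-0.8, 0.6, 0.0], [0.6, 0.8, -0.0], [-0.0, 0.0, -1.0]]
contact_force: [0.6, -2.1, -0.8]
gripper_width: 0.0276
```

```bash
python3 -m crank '[[0.36,0.16,0,0,0,0,0.01],[0.36,0.32,0,0,0,0,0.02],[0.36,0.32,0,0,0,0,0.02],[0.36,0.32,0,0,0,0,0.02]]'; python3 -c "
from workcell import manip;s=manip.sense();print(s['contact_force'],s['tcp_rot'][1])"
```

```text
t: 19.1
position: [0.4997, 0.0129, 0.0599]
tcp_rot: [[-0.788, 0.616, 0.0], [0.616, 0.788, -0.0], [-0.001, 0.0, -1.0]]
contact_force: [2.7, -2.3, 0.0]
gripper_width: 0.0274
[ 2.69046214 -2.26401555  0.03967434] [ 6.16003296e-01  7.87743532e-01 -2.59521222e-04]
```

```bash
python3 -m crank '[[0.36,-0.3,0,0,0,0,-0.02],[0.36,-0.55,0.01,0,0,0,-0.035],[0.1,-0.55,0.01,0,0,0,-0.035],[-0.2,-0.55,0.01,0,0,0,-0.035],[-0.2,-0.55,0.01,0,0,0,-0.035],[-0.2,-0.55,0.01,0,0,0,-0.035]]';  python3 -m crank '[[-0.2,-0.55,0,-2,0,0,0],[-0.2,-0.55,0,-5,0,0,0],[-0.2,-0.55,0,-9,0,0,0],[-0.2,-0.55,0,-13,0,0,0],[-0.2,-0.55,0,-17,0,0,0],[-0.2,-0.55,0,-18,0,0,0]]'
```

```text
t: 19.6
position: [0.5036, 0.0098, 0.0597]
tcp_rot: [[-0.809, 0.588, -0.001], [0.588, 0.809, 0.0], [0.001, -0.0, -1.0]]
contact_force: [0.5, -1.1, -0.1]
gripper_width: 0.0513
t: 20.1
position: [0.5106, 0.0063, 0.2458]
tcp_rot: [[-0.809, 0.588, 0.008], [0.588, 0.809, -0.001], [-0.007, 0.004, -1.0]]
contact_force: [1.0, 0.4, -0.5]
gripper_width: 0.0512
```

Clear the top view by moving toward the right, then check the clutch marks.

```bash
python3 -m crank '[[-0.2,3,-3,0,0,0,0],[-0.2,5,-6,0,0,0,0],[-0.2,6,-9,0,0,0,0],[-0.2,8,-12,0,0,0,0],[-0.2,10,-15,0,0,0,0],[-0.2,12,-18,0,0,0,0],[-0.2,13,-21,0,0,0,0],[-0.2,14,-24,0,0,0,0],[-0.2,14,-26,0,0,0,0],[-0.2,14,-26,0,0,0,0],[-0.2,14,-26,0,0,0,0]]'
python3 - <<'E'
from ov import *
s=manip.sense();print(s["position"],s["contact_force"])
p=manip.get_image("top"); cv2.imwrite("pics/o18_top.png",p["img"])
show(None,None,"o18b",{"top":(145,150,66,50)},12)
show(None,None,"o18b",{"scene":(205,150,100,75)},8)
for n in("flux_tin","tape_measure","reel"): print(n,[r["xy"] for r in manip.boxes_of(p,n)[:1]])
E
```

```text
t: 21.02
position: [0.2418, -0.1219, 0.2397]
tcp_rot: [[-0.807, 0.591, 0.0], [0.591, 0.807, -0.0], [-0.0, 0.0, -1.0]]
contact_force: [0.9, 0.8, 0.5]
gripper_width: 0.0511
[ 0.24180855 -0.12192399  0.23974031] [0.92919708 0.75168147 0.53669115]
flux_tin [[264.4, 304.3]]
tape_measure [[345.8, 303.5]]
reel [[253.2, 154.1]]
```

View pics/o18_top.png

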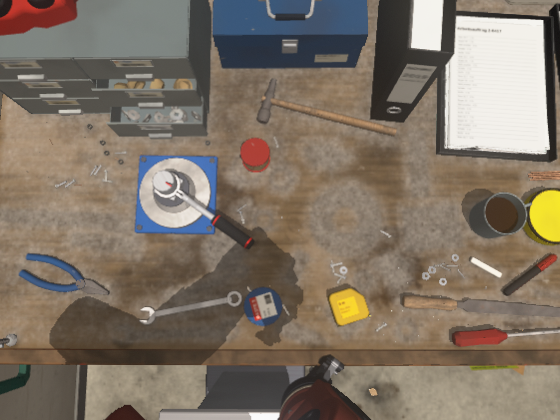

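View pics/o18b_top.png

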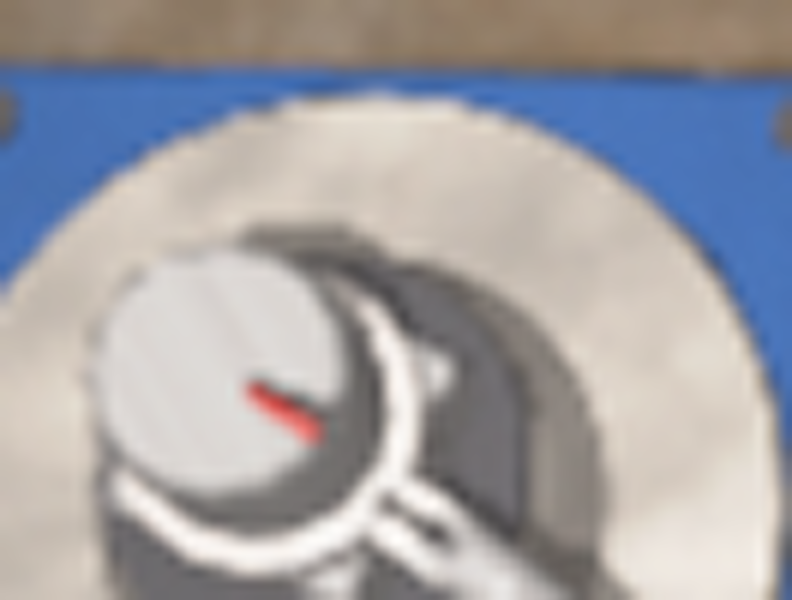

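View pics/o18b_scene.png

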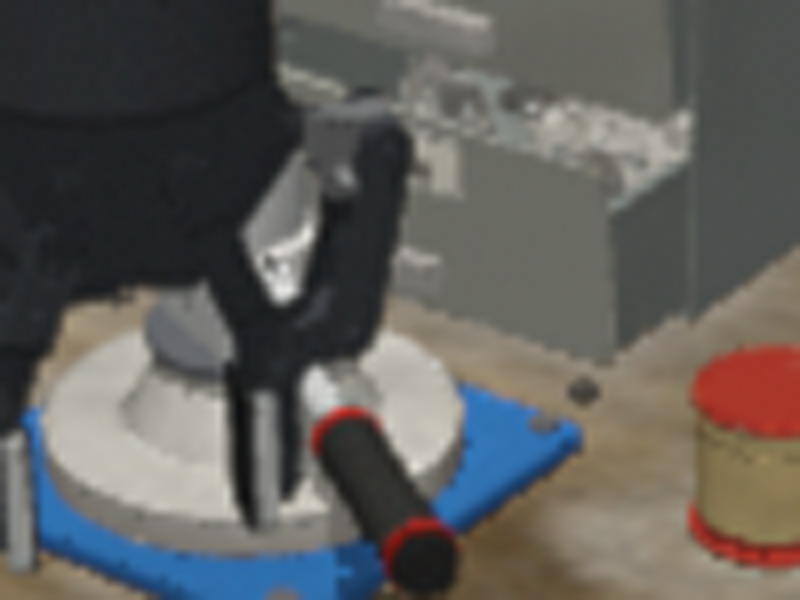

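```bash
python3 -m crank '[[-0.2,0,0,0,0,0,0],[-0.2,0,0,0,0,0,0],[-0.2,0,0,0,0,0,0]]'
python3 - <<'E'
from workcell import manip
from h import *
p=manip.get_image("top")
a=p["img"]
x=a[175:260,185:262].astype(int)
red=((x[...,2]-x[...,1])>60); n,l,st,c=cv2.connectedComponentsWithStats(red.astype(np.uint8))
c=[(q+[185,175]) for q,s in zip(c[1:],st[1:]) if s[4]>=4]; print(c)
w=[onz(p,q,.079) for q in c]; d=w[-1]-w[0]; print(np.degrees(np.arctan2(d[1],d[0])))
A,B=[onz(p,(145+u/12,150+v/12),.134) for u,v in((250,388),(318,435))]; print("red line",np.degrees(np.arctan2(*(B-A)[[1,0]])))
f=w[0]-0; e=d/np.linalg.norm(d)*np.sign(-d[1]); print("axis est",w[0]-e*.1175)
print(manip.sign_off())
E
```

```text
t: 21.57
position: [0.2424, -0.1213, 0.2398]
tcp_rot: [[-0.809, 0.587, -0.0], [0.587, 0.809, 0.0], [0.0, 0.0, -1.0]]
contact_force: [-0.7, 0.3, 0.3]
gripper_width: 0.0513
[array([215.35714286, 219.39285714]), array([247.57142857, 241.76190476])]
-124.64725944729429
red line -124.53226768700009
axis est [0.5970155  0.13954006 0.079     ]
the job is handed in; nothing more can be done
None
```

The wrench is on the nut, clicked and let go, and I handed the job in at about 21.6 s. `sign_off` gives no verdict, so success is judged only from my own checks.

**Seating:** I took the wrench by its shank and set it over the nut with the handle pointing right. It went down until it hit bottom: its height matched fully seated, and it took about 22 N more push without sinking. I then let go and lifted clear.

**Turning:** I held the grip between nearly closed fingers, without squeezing it, and turned it clockwise in small steps.
- **Nut free:** the push stayed at about 1.5 N.
- **Break-away:** it rose to about 6.6 N, then dropped to near zero.
- **Stop:** I followed on to the clicked stop, which showed as the push rising again to about 3.5 N. That is a bend of roughly 0.03 rad, against the 0.12 limit. I then backed off and lifted clear.

**Last checks:**
- **Clutch:** the handle points at -124.6° and the red line at -124.5°, so it is clicked.
- **Wrench position:** the top camera puts its axis at (0.597, 0.1395). That is about 1.5 mm from its own fit of the nut, which is within the socket's play.
- **Bystanders:** the tin, the tape measure and the reel are where they were, to within about 2 pixels (around 4 mm).

**Disagreement:** the two cameras differ by about 3 mm on where the nut is in y. After seating, the top-view overlay was also off at the wrench head by a few millimetres. So I judged the seating mainly from the height and the contact force. The nut's own mark is hidden under the socket; I inferred its turn from the handle.

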